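Put away mixed stock on a dispensary counter

TASK

Put away the mixed stock standing in the middle of the dispensary counter: load each carton, standing as it is now and lengthways, into the sloping lane of its own colour and let it slide down, the maroon carton with the yellow short-date dot at the stop of the maroon lane and the other maroon carton right behind it, the blue carton at the stop of the blue lane. Stand the red-capped vial in the yellow tray and the amber syrup bottle from the counter in the green tray next to the bottle already there. Do not drop or knock over any of the glass, and leave everything at rest.

Things in the scene. Friction and masses are not known exactly. Their poses are not given: they have to be found in the camera images.
- carton_short: Tablet carton, 80 long (its x) x 34 wide (its y) x 56 high (its z), about 70 g, standing on a narrow long side on the counter, white with maroon bands round both ends and a round yellow short-date sticker, 27 mm across, in the middle of its top. Origin: centre of its underside.
- carton_plain: Tablet carton, 80 long (its x) x 34 wide (its y) x 56 high (its z), about 70 g, standing on a narrow long side on the counter, white with maroon bands round both ends and a plain white top between them, no sticker. Origin: centre of its underside.
- carton_blue: Tablet carton, 80 long (its x) x 34 wide (its y) x 56 high (its z), about 70 g, standing on a narrow long side on the counter, white with blue bands round both ends and a plain white top between them. Origin: centre of its underside.
- bottle: Amber syrup bottle with a white screw cap and a paper label with an orange stripe, 46 mm in diameter, 105 mm high; straight sides up to 66 mm, cap 29 mm in diameter from 86 mm up; about 180 g, glass. Origin: centre of its underside, z up. The one standing on the counter, to be put away.
- vial: Small injection vial of clear pale glass with a paper label and a red cap, 26 mm in diameter, 50 mm high, straight sides up to 34 mm, cap 22 mm in diameter; about 30 g. Stands on the counter. Origin: centre of its underside, z up.
- lane_maroon: Fixed gravity lane, maroon guides, stop and upper-end mark. Origin: mid underside, z up. Smooth slope falls 30 deg to its +x (stop): surface height 72 mm - 0.577x, from x -104 (132 high) to +104 (12). Channel 50 wide, guides 4 thick, 12 high, stop 40 high. A carton let go on it slides down; at the stop its origin is at x +65, z 35 mm; one right behind it: x -4, z 75.
- lane_blue: Fixed gravity lane, blue guides, stop and upper-end mark. Origin: mid underside, z up. Smooth slope falls 30 deg to its +x (stop): surface height 72 mm - 0.577x, from x -104 (132 high) to +104 (12). Channel 50 wide, guides 4 thick, 12 high, stop 40 high. A carton let go on it slides down; at the stop its origin is at x +65, z 35 mm; one carton goes here.
- tray_bottles: Green plastic tray fixed to the counter, 150 (x) x 95 (y) mm, walls 4 mm thick and 28 mm high, inner floor 4 mm above the counter, open on top. One syrup bottle already stands in it, about 40 mm from the centre towards its +x end; the other end is free. Origin: centre of its underside.
- tray_vials: Yellow plastic tray fixed to the counter, 150 (x) x 95 (y) mm, walls 4 mm thick and 28 mm high, inner floor 4 mm above the counter, open on top. Empty. Origin: centre of its underside.
- stock_bottle: Amber syrup bottle with a white screw cap and a paper label with an orange stripe, 46 mm in diameter, 105 mm high; straight sides up to 66 mm, cap 29 mm in diameter from 86 mm up; about 180 g, glass. Origin: centre of its underside, z up. The one already standing in the green tray at the start; it stays there.
Not all that is in view belongs to the job. Leave any turquoise look-alike of the stock_bottle alone.

How it is judged:
At the end, for the whole second after the job is handed in: Each carton rests on its underside, lengthways, in its own lane, within 12 mm of its place: dotted maroon and blue at the stops, plain maroon right behind the dotted. The vial stands upright (0.15 rad) on the yellow tray's floor, both syrup bottles on the green tray's. All at rest (x of carton_short in the frame of lane_maroon between 0.053 and 0.077 m and y of carton_short in the frame of lane_maroon between -0.016 and 0.016 m and angle between the x axis of each of carton_short, carton_plain and the x axis of lane_maroon, either way round below 0.72 rad and angle between carton_short's own z axis and vertical between 0.35 and 0.7 rad and linear speed of each of carton_short, carton_plain, carton_blue, bottle, stock_bottle, vial below 0.03 m/s and angular speed of each of carton_short, carton_plain, carton_blue, bottle, stock_bottle, vial below 0.3 rad/s and x of carton_plain in the frame of lane_maroon between -0.017 and 0.009 m and y of carton_plain in the frame of lane_maroon between -0.016 and 0.016 m and angle between carton_plain's own z axis and vertical between 0.35 and 0.7 rad and x of carton_blue in the frame of lane_blue between 0.053 and 0.077 m and y of carton_blue in the frame of lane_blue between -0.016 and 0.016 m and angle between the x axis of carton_blue and the x axis of lane_blue, either way round below 0.72 rad and angle between carton_blue's own z axis and vertical between 0.35 and 0.7 rad and x of bottle in the frame of tray_bottles between -0.056 and 0.056 m and y of bottle in the frame of tray_bottles between -0.03 and 0.03 m and z of each of bottle, stock_bottle in the frame of tray_bottles below 0.012 m and angle between each of bottle, stock_bottle, vial's own z axis and vertical below 0.15 rad and x of stock_bottle in the frame of tray_bottles between -0.056 and 0.056 m and y of stock_bottle in the frame of tray_bottles between -0.03 and 0.03 m and x of vial in the frame of tray_vials between -0.062 and 0.062 m and y of vial in the frame of tray_vials between -0.038 and 0.038 m and z of vial in the frame of tray_vials below 0.012 m); the robot touches nothing.
It fails at once if a glass bottle or the vial is knocked over (tilted more than 0.7 rad) (angle between any of bottle, vial, stock_bottle's own z axis and vertical above 0.7 rad).
It fails at once if a glass bottle or the vial is dropped (falls free at more than 0.7 m/s, about 25 mm) ((linear speed of bottle above 0.7 m/s and contact force between bottle and the fingers below 0.05 N) or (linear speed of vial above 0.7 m/s and contact force between vial and the fingers below 0.05 N) or (linear speed of stock_bottle above 0.7 m/s and contact force between stock_bottle and the fingers below 0.05 N)).
It also fails if it takes over 120 s, if anything falls off the work surface, if the arm or the gripper's body presses on something with over 40 N, if the wrist force passes 120 N, or if a joint passes its speed limit or range.

ROBOT

A 7-joint arm with a two-finger parallel gripper is mounted at the origin on the work surface. World frame = base frame: x ahead of the robot, y to its left, z up, the work surface at z = 0. Lengths are in m, angles in rad, forces in N, time in s.
With the tool pointing down it reaches from about 0.375 to 0.925 m from the base axis. Payload 3.1 kg.
Tool frame: the origin (TCP) lies between the finger pads; the fingertips stand 19 mm ahead of it and the grasp point (between the pads) is the TCP; z points along the fingers, y is the line along which they close (so a half turn about z gives the same grasp; the last joint's range is limited). The gripper opens to 85 mm and grips with 20 to 120 N. Pads are 22 mm wide; open, the fingers measure 114 mm over their backs; the gripper's body (76 mm by 85 mm) begins 54 mm behind the grasp point. The pads swing forward as they close: fully open they stand 13 mm farther back than shut.
Start: joints at [1.053, 0.383, 0.044, 1.598, -0.018, 1.161, -0.05], TCP at [0.265, -0.594, 0.25] pointing down, gripper open.
Joint ranges: [-2.61, 2.61], [-0.41, 2.15], [-1.48, 1.57], [0, 2.5], [-1.57, 4.71], [0.05, 1.97], [-2.85, 2.85]. Speed limits (rad/s): [2.79, 2.79, 3.14, 3.14, 3.14, 3.14, 3.14].

INTERFACE

Orientations are given as a unit quaternion [x, y, z, w].
In Python, from bench import move_ptp, movel, move_j, move_gripper, pause, inverse_kinematics, read_camera, camera_params, MotionError, sign_off, look_for, tip_of, read_time_s, read_qpos, read_joint_vel, read_effort, read_eef_pos, read_tcp_rot, read_ft_force, read_ft_torque, read_finger_gap, read_grasp_force gives the robot as it stands. Calls block until the motion is done:
- move_ptp(position, orientation): joint-space move of the TCP to a pose.
- movel(position, orientation=None, speed=0.15): straight line of the TCP; orientation=None keeps the orientation; speed is the mean speed in m/s.
- move_j(angles): joint-space move.
- move_gripper(opening, effort=None): finger opening in m; effort is the grip in N (None keeps the last); returns when the fingers have stopped.
- pause(seconds).
- inverse_kinematics(position, orientation): joint angles nearest the present ones, or None.
- read_camera(name): name is "scene" or "top" or "wrist"; returns the picture (420x560x3 uint8, red, green, blue); there is no depth.
- camera_params(name): a dict with "K" (3x3 intrinsics, pixels), "camera_from_world" (4x4, takes a point from world to camera coordinates). Camera axes: x right, y down, z forward; pixel columns grow to the right and rows downward; lengths in m; the calibration is good to about 2 mm. A picture is of the moment at which its call begins: read the wrist's pose just before it. camera_params takes no time and is no camera call; for the wrist camera it gives the pose at the moment of the call.
A pose or a line that the arm cannot do raises MotionError and nothing moves.
- sign_off(): hands the job in; it is judged then, once.
Trained networks look in the newest picture that a camera, given by its name, has taken for a name from the list of things; names that differ only in an ending like _2 or _b are one class to them, and where a whole thing is asked for, a point or a joint stands for the part that bears it (a point fixed in the world has none). Each returns a list of dicts, best first, with "confidence" (0 to 1); they miss things now and then, are a little off and sometimes report something else, mostly with a low value. They report only what shows in the picture. A call takes as long as a camera call. They do not tell look-alikes from the thing itself.
- look_for(camera, name): "at" ([column, row] in pixels, amid what is visible of it).
- tip_of(camera, name): "at" ([column, row] in pixels: a listed point, or the origin of a listed thing).
Readings, each from a call of its own:
- read_time_s(): time.
- read_qpos(): joint angles.
- read_joint_vel(): joint speeds.
- read_effort(): joint torques, N m.
- read_eef_pos(): TCP position.
- read_tcp_rot(): TCP orientation.
- read_ft_force(): force on the tool from outside, world axes, zero at the start.
- read_ft_torque(): the same for the moment, N m.
- read_finger_gap(): finger opening in m.
- read_grasp_force(): force on a finger pad.
Only numpy, scipy, OpenCV 4.12 (cv2) and the standard library are available. Lean on these libraries where they do the work, as an engineer would, in place of code of your own. Each camera call takes 0.05 s, during which the arm holds its last target. There are 200 camera calls.

## Working session

There is one attempt and no reset: what is moved stays moved. The work goes in short steps, each a Python script; the robot and the scene stay as the last script left them, time stands still between calls to the robot, and variables do not carry over. Pictures are saved under pics/ and viewed, at most 14 in all, crops included, and the job is handed in when it is done.

```bash
mkdir -p pics; ls; python3 - <<'E'
from bench import *
import cv2,numpy as np
for c in ["top","scene"]:
    im=read_camera(c); cv2.imwrite(f"pics/{c}0.png",im[:,:,::-1])
    p=camera_params(c); print(c,p["K"],np.round(p["camera_from_world"],4))
    for n in ["carton_short","carton_plain","carton_blue","bottle","vial","lane_maroon","lane_blue","tray_bottles","tray_vials","stock_bottle"]:
        print(n,[(np.round(d["at"]).tolist(),round(d["confidence"],2)) for d in tip_of(c,n)])
print(read_time_s(),read_tcp_rot())
E
```

```text
pics
top [[432.86904121   0.         275.49083859]
 [  0.         432.86904121 212.3855668 ]
 [  0.           0.           1.        ]] [[-0.0174 -0.9998  0.002   0.0104]
 [-0.9988  0.0173 -0.0457  0.5398]
 [ 0.0456 -0.0028 -0.999   1.0492]
 [ 0.      0.      0.      1.    ]]
carton_short [([229.0, 207.0], 0.84)]
carton_plain [([321.0, 205.0], 0.94)]
carton_blue [([255.0, 169.0], 0.69)]
bottle [([299.0, 158.0], 0.85)]
vial [([295.0, 257.0], 0.48)]
lane_maroon [([378.0, 225.0], 0.97)]
lane_blue [([434.0, 236.0], 0.83)]
tray_bottles [([117.0, 227.0], 0.62)]
tray_vials [([174.0, 236.0], 0.76)]
stock_bottle [([143.0, 168.0], 0.96), ([108.0, 169.0], 0.78), ([231.0, 209.0], 0.61)]
scene [[500.71349765   0.         277.2846154 ]
 [  0.         500.71349765 215.42882382]
 [  0.           0.           1.        ]] [[-0.7929  0.6094 -0.0041  0.4212]
 [ 0.3444  0.4424 -0.8281 -0.1441]
 [-0.5028 -0.658  -0.5606  1.5021]
 [ 0.      0.      0.      1.    ]]
carton_short [([296.0, 258.0], 0.74)]
carton_plain [([243.0, 218.0], 0.72)]
carton_blue [([243.0, 261.0], 0.73)]
bottle [([212.0, 244.0], 0.69), ([293.0, 208.0], 0.36)]
vial [([296.0, 209.0], 0.75)]
lane_maroon [([230.0, 192.0], 0.88), ([296.0, 256.0], 0.43)]
lane_blue [([217.0, 167.0], 0.96)]
tray_bottles [([403.0, 317.0], 0.96)]
tray_vials [([294.0, 210.0], 0.73), ([362.0, 274.0], 0.58), ([388.0, 322.0], 0.45)]
stock_bottle [([362.0, 366.0], 0.93), ([325.0, 334.0], 0.64), ([388.0, 324.0], 0.63)]
1.1 [ 9.78043225e-01  2.08402134e-01  1.05373781e-06 -2.40149098e-05]
```

View pics/top0.png

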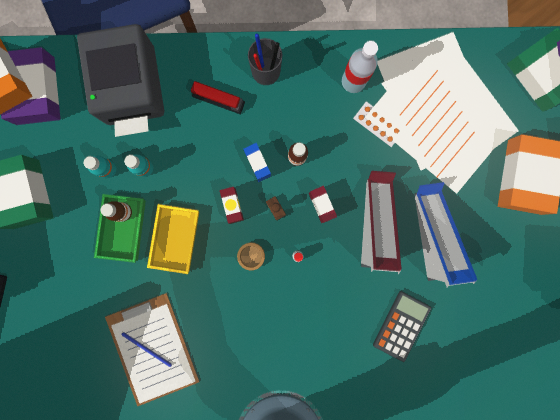

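View pics/scene0.png

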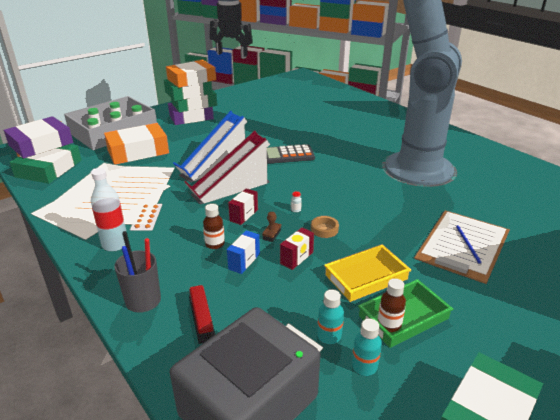

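Top view: cartons are dotted maroon (231,205), plain maroon (322,204) and blue (257,161). The counter bottle is at (298,153) and the red vial at (298,257). The stamp (276,207), wooden bowl (250,257) and turquoise bottles (95,163) and (137,162) are distractors. The lanes' high ends face the robot. I'll take a close crop and fit.

```bash
python3 - <<'E'
import cv2,numpy as np
im=cv2.imread("pics/top0.png")
a=cv2.resize(im[135:275,205:345],None,fx=4,fy=4,interpolation=cv2.INTER_CUBIC)
cv2.imwrite("pics/c1.png",a)
b=cv2.resize(im[160:300,345:495],None,fx=4,fy=4,interpolation=cv2.INTER_CUBIC)
cv2.imwrite("pics/c2.png",b)
E
```

```text
(no output)
```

View pics/c1.png

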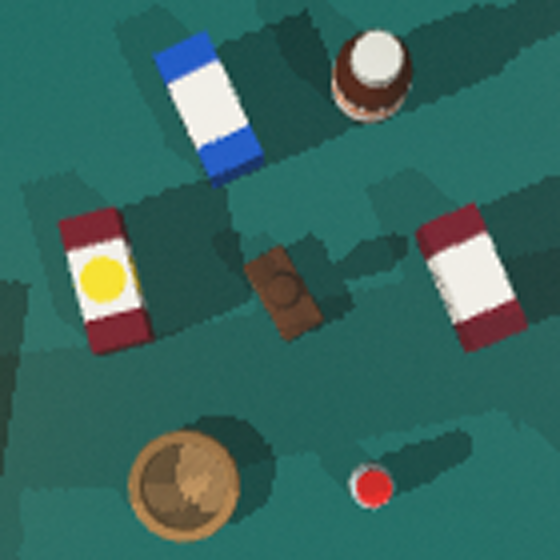

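View pics/c2.png

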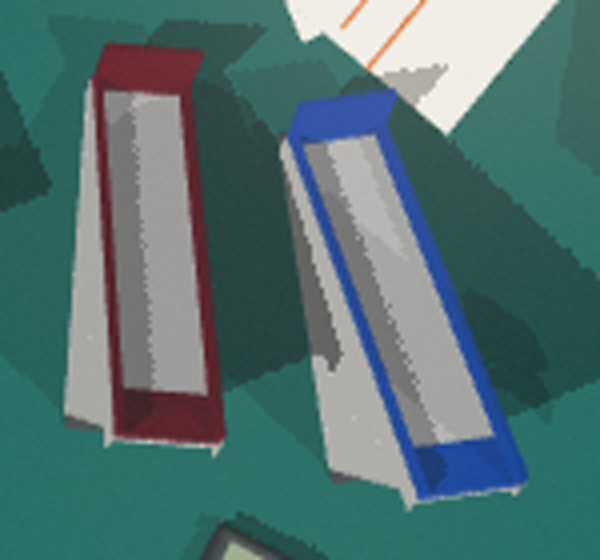

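```bash
cat > h.py <<'E'
from bench import *
import cv2,numpy as np
from scipy.spatial.transform import Rotation as R
def ray(cp,uv,z):
    T=cp["camera_from_world"];Rm=T[:3,:3];o=-Rm.T@T[:3,3]
    d=Rm.T@np.linalg.inv(cp["K"])@np.array([uv[0],uv[1],1.])
    return o+d*(z-o[2])/d[2]
def proj(cp,p):
    T=cp["camera_from_world"];q=np.atleast_2d(p)@T[:3,:3].T+T[:3,3];q=q@cp["K"].T
    return q[:,:2]/q[:,2:]
def down(yaw): # tool z down, closing axis (tool y) at world angle yaw+90 (tool x at yaw)
    return (R.from_euler('z',yaw)*R.from_euler('x',np.pi)).as_quat()
def save(im,n): cv2.imwrite(f"pics/{n}.png",im[:,:,::-1])
E
python3 - <<'E'
from h import *
cp=camera_params("top")
w=lambda a,b,z,o:ray(cp,(o[0]+a/4-.375,o[1]+b/4-.375),z)[:2]
c1=(205,135);c2=(345,160)
for n,q in dict(blue=[(155,52),(207,32),(262,155),(213,178)],short=[(60,222),(118,208),(153,340),(98,354)],plain=[(416,238),(475,205),(527,330),(470,350)]).items():
    P=np.array([w(*p,.056,c1) for p in q]);d=P[2]+P[3]-P[0]-P[1]
    print(n,P.mean(0).round(4),"yaw",np.degrees(np.arctan2(d[1],d[0])).round(1),"len",(np.linalg.norm(d)/2).round(4),"wid",np.linalg.norm(P[1]-P[0]).round(4),np.linalg.norm(P[2]-P[3]).round(4))
print("bottle",w(380,57,.105,c1),"vial",w(375,489,.05,c1))
for n,q in dict(mar=[(65,415,0),(92,80,0),(114,440,.144),(224,440,.144),(110,45,.052),(204,50,.052)],blue=[(331,472,0),(281,140,0),(416,500,.144),(526,482,.144),(302,103,.052),(396,90,.052)]).items():
    P=np.array([w(a,b,z,c2) for a,b,z in q]);print(n,P.round(4).tolist())
    d=P[1]-P[0];f=(P[4]+P[5]-P[2]-P[3])/2;
    print(np.linalg.norm(d),np.degrees(np.arctan2(d[1],d[0])),np.linalg.norm(f),np.degrees(np.arctan2(f[1],f[0])),P[2:].mean(0),(P[0]+P[1])/2+.029*np.array([d[1],-d[0]])/np.linalg.norm(d))
for n,q in dict(green=[(103,193),(144,197),(138,262),(95,258)],yel=[(159,204),(199,208),(188,273),(149,267)]).items():
    P=np.array([ray(cp,p,.028)[:2] for p in q]);d=P[0]+P[1]-P[2]-P[3];print(n,P.mean(0),np.degrees(np.arctan2(d[1],d[0])))
print("stock",ray(cp,(108.5,210),.105))
print(ray(cp,(250,257),.03), "stamp",ray(cp,(276,207),.04))
E
```

```text
blue [0.6611 0.0429] yaw -156.6 len 0.0813 wid 0.033 0.032
short [0.5575 0.1045] yaw -165.3 len 0.0808 wid 0.0351 0.0333
plain [ 0.5539 -0.1101] yaw -157.2 len 0.0764 wid 0.04 0.0356
bottle [ 0.6780107  -0.05561499] vial [ 0.43244687 -0.05093713]
mar [[0.4109, -0.2076], [0.6182, -0.2299], [0.4079, -0.205], [0.4069, -0.2638], [0.6327, -0.2298], [0.6288, -0.2855]]
0.20852122548594593 -6.1418131163972065 0.2245249280385057 -5.94465941440554 [ 0.5190826  -0.24601197] [ 0.51142711 -0.24757123]
blue [[0.373, -0.3707], [0.5787, -0.3464], [0.3733, -0.3652], [0.3818, -0.4243], [0.5962, -0.3426], [0.603, -0.3986]]
0.20711844920903968 6.7197072362343695 0.22340757645833215 6.216643680435057 [ 0.48857    -0.38267715] [ 0.47925176 -0.38734501]
green [0.50953348 0.37641572] -6.214435168849483
yel [0.48199387 0.24708706] -9.72926113814249
stock [0.54753053 0.37465015 0.105     ]
[0.43303173 0.06408492 0.03      ] stamp [ 5.51540057e-01 -3.63979519e-04  4.00000000e-02]
```

```bash
cat >> h.py <<'E'
LM=(np.array([.511,-.247]),np.radians(-6.1)); LB=(np.array([.480,-.386]),np.radians(6.5))
def lanepose(L,x,clear,hc=.037,tilt=30,flip=False):
    """TCP pose holding a carton (gripped hc above its underside) whose origin is at lane x, 'clear' above the slope"""
    c,y=L; Rl=R.from_euler('z',y)
    p=np.array([x,0,.072-.5774*x])+(hc+clear)*np.array([.5,0,.866])
    p=Rl.apply(p)+np.array([*c,0])
    q=Rl*R.from_euler('y',tilt,degrees=True)*R.from_euler('x',np.pi)
    if flip: q=q*R.from_euler('z',np.pi)
    return p,q.as_quat()
E
python3 - <<'E'
from h import *
for L in (LM,LB):
  for fl in (0,1):
    for x,c in ((.055,.003),(.03,.1),(-.02,.003),(-.06,.1)):
        p,q=lanepose(L,x,c,flip=fl);s=inverse_kinematics(p,q);print(fl,x,c,p.round(3),None if s is None else np.round(s,2))
for a in (0,23,-157,90,-90):
    s=inverse_kinematics([.58,.0,.3],down(np.radians(a)));print(a,None if s is None else np.round(s,2))
E
```

```text
0 0.055 0.003 [ 0.586 -0.255  0.075] [ 0.34  0.85 -0.07  1.33  0.14  1.49 -1.44]
0 0.03 0.1 [ 0.609 -0.257  0.173] [ 0.33  0.78 -0.07  1.22  0.13  1.66 -1.43]
0 -0.02 0.003 [ 0.511 -0.247  0.118] [ 0.37  0.67 -0.07  1.54  0.14  1.45 -1.43]
0 -0.06 0.1 [ 0.519 -0.248  0.225] [ 0.37  0.57 -0.07  1.46  0.13  1.63 -1.41]
1 0.055 0.003 [ 0.586 -0.255  0.075] [ 0.61  0.91 -0.51  1.31  0.43  1.56  1.51]
1 0.03 0.1 [ 0.609 -0.257  0.173] [ 0.6   0.85 -0.54  1.2   0.4   1.73  1.53]
1 -0.02 0.003 [ 0.511 -0.247  0.118] [ 0.68  0.74 -0.52  1.52  0.38  1.52  1.52]
1 -0.06 0.1 [ 0.519 -0.248  0.225] [ 0.69  0.64 -0.55  1.44  0.34  1.69  1.56]
0 0.055 0.003 [ 0.555 -0.378  0.075] [ 0.41  0.86  0.01  1.31  0.25  1.44 -1.13]
0 0.03 0.1 [ 0.578 -0.375  0.173] [ 0.4   0.79  0.    1.2   0.25  1.61 -1.1 ]
0 -0.02 0.003 [ 0.48  -0.386  0.118] [ 0.45  0.7   0.03  1.49  0.27  1.4  -1.09]
0 -0.06 0.1 [ 0.488 -0.385  0.225] [ 0.45  0.6   0.02  1.41  0.27  1.58 -1.05]
1 0.055 0.003 [ 0.555 -0.378  0.075] [ 0.71  0.91 -0.48  1.29  0.58  1.55  1.81]
1 0.03 0.1 [ 0.578 -0.375  0.173] [ 0.69  0.85 -0.51  1.18  0.55  1.71  1.85]
1 -0.02 0.003 [ 0.48  -0.386  0.118] [ 0.8   0.76 -0.49  1.47  0.55  1.51  1.85]
1 -0.06 0.1 [ 0.488 -0.385  0.225] [ 0.81  0.66 -0.51  1.39  0.51  1.67  1.91]
0 [ 0.31  0.24 -0.44  1.7   0.11  1.23 -1.73]
23 [ 0.33  0.25 -0.47  1.69  0.12  1.23 -1.33]
-157 [ 0.53  0.29 -0.72  1.69  0.2   1.24  1.74]
90 [ 0.41  0.26 -0.56  1.69  0.15  1.23 -0.19]
-90 [-1.09  0.55  1.39  1.75 -0.56  1.32 -2.72]
```

```bash
python3 - <<'E'
from h import *
t=read_time_s()
move_ptp([.56,.0,.36],down(0.2)); 
cp=camera_params("wrist"); im=read_camera("wrist"); save(im,"w1")
np.savez("w1.npz",K=cp["K"],T=cp["camera_from_world"])
print(read_time_s()-t)
obj=dict(blue=[.6611,.0429,-156.6],short=[.5575,.1045,-165.3],plain=[.5539,-.1101,-157.2])
d=im.copy()
for n,(x,y,a) in obj.items():
    Rz=R.from_euler('z',a,degrees=True)
    P=Rz.apply([[sx*.04,sy*.017,.056] for sx,sy in((1,1),(1,-1),(-1,-1),(-1,1))])+[x,y,0]
    cv2.polylines(d,[proj(cp,P).round().astype(int)],True,(0,255,0))
for p in ([.678,-.0556,.105],[.4324,-.0509,.05]): cv2.circle(d,tuple(int(v) for v in proj(cp,p)[0].round()),2,(0,255,0),-1)
save(np.ascontiguousarray(cv2.resize(d,(784,588))),"w1o")
E
```

```text
2.4417
```

View pics/w1o.png

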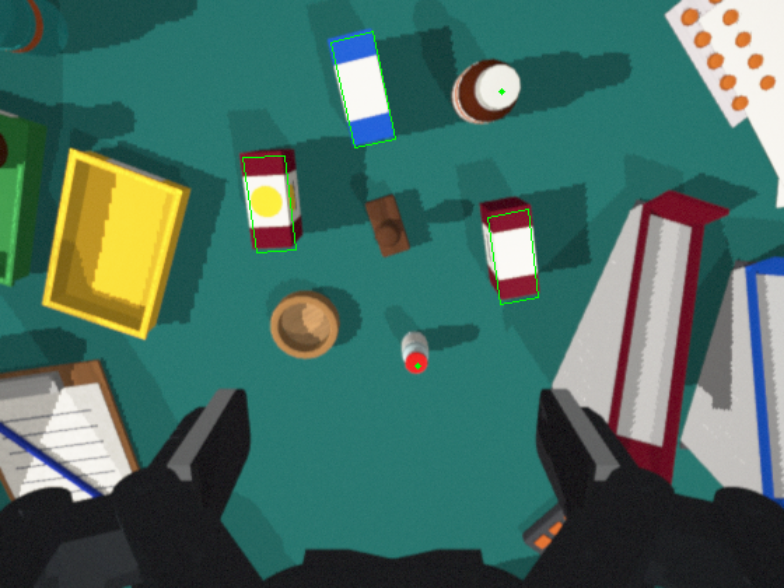

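The overlay agrees with the near view. Choices: dotted carton (268,200), blue (362,90), plain (512,252), bottle (498,88) and vial (416,363). I'll pick the dotted carton first.

```bash
cat >> h.py <<'E'
def pick(x,y,z,yaw,open_,eff,up=.25):
    move_gripper(open_)
    q=down(yaw); move_ptp([x,y,z+.09],q); movel([x,y,z],q,speed=.12)
    move_gripper(0.0,eff); print("gap",read_finger_gap(),"F",read_grasp_force())
    movel([x,y,up],speed=.25); print("t",read_time_s(),"gap",read_finger_gap())
def lane(L,x,clear=.003):
    p,q=lanepose(L,x,.10); move_ptp(p,q)
    p2,_=lanepose(L,x,clear); movel(p2,q,speed=.1)
    print("ft",np.round(read_ft_force(),1),"gap",read_finger_gap())
    move_gripper(.055); pause(.2); movel(p,speed=.25)
    print("t",read_time_s())
E
python3 - <<'E'
from h import *
pick(.5575,.1045,.037,np.radians(14.7),.065,30)
save(cv2.resize(read_camera("scene"),(560,420)),"s1a")
lane(LM,.05)
pause(.3);im=read_camera("scene"); 
T=read_camera("top")
save(np.hstack([cv2.resize(im[120:260,150:350],(400,280),interpolation=2),cv2.resize(T[160:300,345:495],(300,280),interpolation=2)]),"s1")
E
```

```text
gap 0.03368746659032412 F 30.97819983959198
t 7.1583 gap 0.03349841539582072
ft [ 0.8  0.7 -1.5] gap 0.033587650561155605
t 10.8333
```

View pics/s1.png

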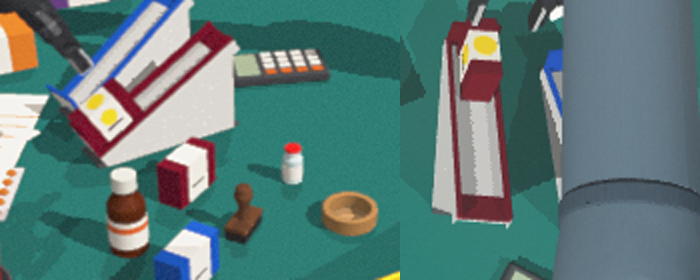

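The dotted carton rests at the maroon stop. Next come the plain and blue cartons.

```bash
python3 - <<'E'
from h import *
pick(.557,-.110,.037,np.radians(20),.065,30)
lane(LM,-.022)
pick(.661,.043,.037,np.radians(23.4),.065,30)
lane(LB,.05)
pick(.4324,-.0509,.022,np.radians(0),.05,20,up=.2)
pause(.1);im=read_camera("scene"); T=read_camera("top")
save(np.hstack([cv2.resize(im[100:240,150:350],(400,280),interpolation=2),cv2.resize(T[160:300,345:495],(300,280),interpolation=2)]),"s2")
E
```

```text
gap 0.033887386318359976 F 30.34185290336609
t 14.5667 gap 0.03397456458121329
ft [ 0.8  0.8 -0.3] gap 0.03361132089960564
t 17.4167
gap 0.03380578654468912 F 31.306959986686707
t 21.1917 gap 0.03339741035699384
ft [ 0.1 -0.1 -0.9] gap 0.03334042527914863
t 24.975
gap 0.025559062387884485 F 19.746113398578018
t 28.6583 gap 0.025165811139187116
```

View pics/s2.png

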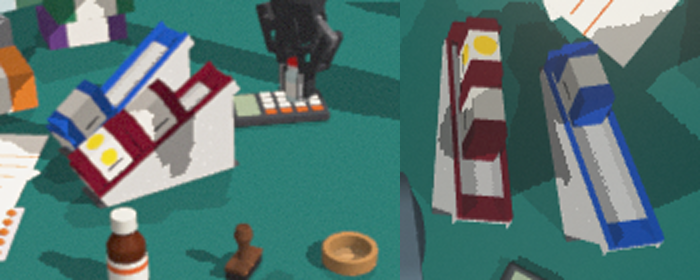

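All three cartons are in place. Now the vial into the yellow tray and the bottle into the green one.

```bash
cat >> h.py <<'E'
def place(x,y,z,yaw,open_):
    q=down(yaw); move_ptp([x,y,z+.12],q); movel([x,y,z+.02],speed=.15); movel([x,y,z],speed=.03)
    print("ft",np.round(read_ft_force(),1),read_eef_pos())
    move_gripper(open_); pause(.3); movel([x,y,z+.14],speed=.12); print("t",read_time_s())
E
python3 - <<'E'
from h import *
place(.482,.247,.027,np.radians(80.3),.042)
pick(.677,-.0545,.057,0,.07,40,up=.26)
place(.4747,.380,.0615,np.radians(-6.2),.062)
move_ptp([.45,.0,.35],down(0))
im=read_camera("scene"); T=read_camera("top")
save(np.hstack([cv2.resize(im[230:370,290:490],(400,280),interpolation=2),cv2.resize(T[150:290,80:230],(300,280),interpolation=2)]),"s3")
save(np.hstack([cv2.resize(im[100:240,150:350],(400,280),interpolation=2),cv2.resize(T[160:300,345:495],(300,280),interpolation=2)]),"s4")
E
```

```text
ft [-1.3 -1.8  3.2] [0.48155807 0.24668716 0.02695116]
t 33.5917
gap 0.044533868128496294 F 41.500923251733184
t 37.525 gap 0.045068257759560124
ft [-3.1 -1.6  6.1] [0.47445244 0.37980861 0.06259069]
t 42.8583
```

View pics/s3.png

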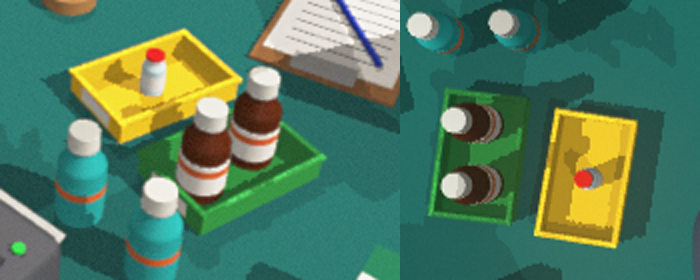

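View pics/s4.png

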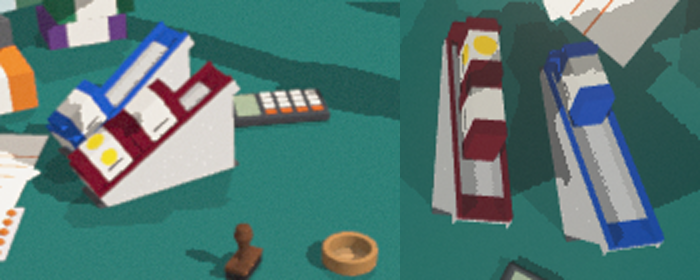

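Vial and both bottles stand upright in their trays. The dotted and blue cartons are at the stops, with the plain one directly behind the dotted. Handing in.

```bash
python3 -c "
from bench import *
pause(.5);print(sign_off())"
```

```text
the job is handed in; nothing more can be done
None
```

Job handed in at about 45 s on the robot's clock: the last pictures showed all three cartons in their lanes, the vial and both syrup bottles upright in their trays, and the arm clear; sign-off returned no verdict.

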